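# Cover the chocolate, then take off the melter's filler cap

## Task

The chocolate melter's water bath is to be topped up. First lower its hinged lid gently until it is fully closed, so that no water can drip onto the chocolate; then unscrew the round filler cap on the deck beside it (nobody remembers whether its thread is right- or left-handed, so feel which way it comes loose) and lift it off its neck. Finish while holding the cap still and level in the gripper, at least 5 cm above where it sat, with the lid still shut and the jug, scoop and sweet tin left where they are.

Things in the scene. Friction and masses are not known exactly. Their poses are not given: they have to be found in the camera images.
- melter: Tabletop chocolate melter, fixed steel box 250 mm deep (x), 340 mm wide (y); flat deck 115 mm above the worktop. Origin: centre of its underside, on the worktop; x to its back, y to its left, z up. Pan and lid in the left half (y -5 to 147 mm), filler neck in the right half; behind the neck a black hood, 56 mm higher than the deck, x 54 to 122 mm.
- lid (a joint): Hinge of the pan lid: 0 = fully closed (level), 1.57 = upright; starts open at 1.15 to 1.5. The axis lies at the lid's back edge, along the melter's y. Stiff with friction (0.6 N m: 2 to 5 N pushed near the front edge), it stays wherever it is left. Close it by pushing on the outer face (from behind while it stands open), along the arc about the hinge.
- lid_hinge (a point): Middle of the lid's hinge axis: at the melter's x 94, y 71, z 121 mm.
- lid_front (a point): Point on the lid's outer (upper) face, mid-width, near the front: 180 mm from the hinge axis along the lid, 6 mm out. Turns with the lid: x along the lid towards the hinge, z out of the outer face. The smooth steel lid is 172 mm wide (along the hinge) and reaches 200 mm from the hinge; then a black grip tab, 80 mm wide, 12 mm thick, to 221 mm.
- cap_center (a point): Centre, half-way up, of the round ribbed black filler cap on its neck: 50 mm across, 23 mm tall, 60 g, z up along its axis. Seated, this point is 28.5 mm above the deck (143.5 mm above the worktop), the cap's lower edge 17 mm above the deck.
- neck_foot (a point): Foot of the upright filler neck, on the deck under the cap: melter x -22, y -92, z 115 mm. Quick thread, right- or left-hand at random, not visible (right-hand loosens anticlockwise from above). Wrong way: hard stop after about 5 degrees. Right way: turns freely, the cap lifts straight off between about 45 and 75 degrees of turn (57 is best), then a stop. Until free it lifts only 2 to 4 mm.
- jug_mid (a point): Steel jug with a handle, 80 mm across, 115 mm tall, standing loose to the right of the melter; point on its axis half-way up. Leave alone.
- scoop_mid (a point): Sweet scoop with wooden handle, 182 mm long, lying loose to the left of the melter; its middle. Leave alone.
- sweet_tin_mid (a point): Round sweet tin with a brown lid, 65 mm across, 40 mm tall, standing loose to the left of the melter; its centre. Leave alone.
Not all that is in view belongs to the job. Of the things that look like the part that bears cap_center, the middle-sized one is meant.

How it is judged:
On the way, in this order (a step that is already met when the one before it is completed fails the run):
1. the lid is fully closed (value of joint lid below 0.035 rad), for 0.2 s.
2. the cap is turned loose on its neck, still seated (angle between the x axis of cap_center and the x axis of melter, either way round above 0.6 rad and z of cap_center in the frame of melter below 0.158 m), for 0.1 s.
At the end, for the whole second after the job is handed in: The lid is closed (within 0.035 rad) and the gripper holds the cap still and level (within 20 degrees), its centre at least 188.5 mm above the worktop (45 mm above where it sat), touching nothing but the fingers (value of joint lid below 0.035 rad and z of cap_center in the frame of melter above 0.1885 m and contact force between the fingers and cap above 1 N and contact force between cap and melter below 0.05 N and angle between cap_center's own z axis and vertical below 0.35 rad and linear speed of cap below 0.03 m/s); the arm keeps its last pose, push and grip.
It fails at once if the cap is off its neck while the lid is open (value of joint lid above 0.15 rad and z of cap_center in the frame of melter above 0.165 m).
It fails at once if the lid is slammed (value of joint lid below 0.12 rad and velocity of joint lid below -2.5 rad/s).
It fails at once if the jug, scoop or sweet tin is moved by more than 30 mm (distance of any of jug_mid, scoop_mid, sweet_tin_mid from where it was at the start of the episode above 0.03 m).
It also fails if it takes over 61 s, if anything falls off the work surface, if the arm or the gripper's body presses on something with over 40 N, if the wrist force passes 120 N, or if a joint passes its speed limit or range.

## Robot

A 7-joint arm with a two-finger parallel gripper is mounted at the origin on a cart in front of the work surface, level with it; the furniture and walls round the work are solid. World frame = base frame: x ahead of the robot, y to its left, z up, the work surface at z = 0. Lengths are in m, angles in rad, forces in N, time in s.
With the tool pointing down it reaches from about 0.425 to 0.925 m from the base axis. Payload 6.8 kg.
Tool frame: the origin (TCP) lies on the centre line of the jaws, within the pads' length; the fingertips stand 19 mm ahead of it and the grasp point (between the pads) is the TCP; z points along the fingers, y is the line along which they close (so a half turn about z gives the same grasp; the last joint's range is limited). The gripper opens to 85 mm and grips with 20 to 120 N. Pads are 22 mm wide; open, the fingers measure 114 mm over their backs; the gripper's body (76 mm by 85 mm) begins 54 mm behind the grasp point. The pads swing forward as they close: fully open they stand 13 mm farther back than shut.
Start: joints at [-1.353, 0.477, 0.022, 1.555, -0.011, 1.109, -0.083], TCP at [0.216, 0.64, 0.25] pointing down, gripper open.
Joint ranges: [-2.96, 2.96], [-0.34, 2.1], [-1.41, 1.46], [0.24, 2.44], [-1.37, 4.51], [0.17, 1.92], [-2.96, 2.96]. Speed limits (rad/s): [2.39, 2.39, 3.14, 3.14, 3.14, 3.14, 3.14].

## Interface

Orientations are given as a rotation vector (axis times angle).
In Python, from bench import r gives the robot as it stands. The module is installed in compiled form; this text tells all that it offers.
- The arm moves only by the tool arm_command, never from a script. Its argument "rows" is a list of rows, each an object of numbers: "fingers": the opening, from -1 (shut) to 1 (fully open); "x", "y", "z": the shift along the tool's x, y, z in m; "ax", "ay", "az": the turn, a rotation vector about the tool's x, y, z in degrees. In form: [{"fingers": .., "x": .., "y": .., "z": .., "ax": .., "ay": .., "az": ..}, ...]. A call has 1 to 10 rows; each row shifts and turns the commanded pose from where the row before left it, along the tool's axes as they then stand; what a row does not reach is not made up. A row lasts 1/12 s, in which the tool goes at most 41.7 mm and 7.16 degrees, less where a joint would pass 70% of its speed; a pose out of reach is approached as far as the arm can. A call is refused whole if a number of a shift passes 0.0417 or a number of a turn 7.16, either way. A call with a gripper value outside its range is refused whole. The fingers move at their own pace and stop on an object; "grip_force" is the grip in N (left out, the last holds). Time passes only in rows, so rows that do not move let the fingers close. It gives the time, the measured TCP pose, the force, the opening and the grip force at its end, in the units of the state.
- r.get_obs(): the state, without advancing time (a new reading comes with each control period).
- r.grab_frame(name): name is "side" or "top"; returns a dict with "frame" (384x512x3 uint8, red, green, blue), "depth" (384x512 float32, m along the optical axis (not along the pixel's ray), 0 where there is no reading), "K" (3x3 intrinsics, pixels), "distortion" ([k1, k2, p1, p2, k3] as OpenCV has them; the pictures are not rectified), "world_from_camera" (4x4, takes a point from camera to world coordinates). Camera axes: x right, y down, z forward; pixel columns grow to the right and rows downward; lengths in m; the calibration is good to about 2 mm. A picture is of the moment at which its call begins.
- r.hand_in(): hands the job in; it is judged then, once.
The state is a dict: "clock": time; "joints": joint angles; "qvel": joint speeds; "tau": joint torques, N m; "tcp_pos": TCP position; "orientation": TCP orientation; "contact_force": force on the tool from outside, world axes, zero at the start; "moment": the same for the moment, N m; "grip_width": finger opening in m; "gripper_force": force on a finger pad.
Only numpy, scipy, OpenCV 4.12 (cv2) and the standard library are available. Lean on these libraries where they do the work, as an engineer would, in place of code of your own. Each camera call takes 0.05 s, during which the arm holds its last target. There are 200 camera calls.

## Working session

There is one attempt and no reset: what is moved stays moved. The work goes in short steps, Python scripts to look and compute and a tool call to move; the robot and the scene stay as the last step left them, time stands still between calls to the robot, and variables do not carry over. Pictures are saved under pics/ and viewed, at most 10 in all, crops included, and the job is handed in when it is done.

Besides the shell and the picture viewer there is one more tool, called after ">>>" as name([rows], argument=value, ...), one row to a line, values as JSON. arm_command: Moves the arm, as the interface text tells. Its arguments: {"type":"object","properties":{"rows":{"type":"array"},"grip_force":{"type":"number"}},"required":["rows"]}

```bash
mkdir -p pics; cat > h.py <<'E'
import numpy as np,cv2
from bench import r
from scipy.spatial.transform import Rotation as R
def grab(n):
    f=r.grab_frame(n); return f
def pts(f):
    K=np.array(f['K']);d=np.array(f['distortion']);D=f['depth'];h,w=D.shape
    u,v=np.meshgrid(np.arange(w),np.arange(h))
    n=cv2.undistortPoints(np.stack([u,v],-1).reshape(-1,1,2).astype(float),K,d).reshape(h,w,2)
    P=np.dstack([n[...,0]*D,n[...,1]*D,D]); T=np.array(f['world_from_camera'])
    return P@T[:3,:3].T+T[:3,3]
E
python3 - <<'E'
from h import *
print(r.get_obs())
for n in ('side','top'):
    f=grab(n);cv2.imwrite(f'pics/{n}0.png',cv2.resize(f['frame'][...,::-1],(768,576)));np.savez(f'{n}0.npz',P=pts(f),I=f['frame']);print(n,f['world_from_camera'],(f['depth']>0).mean())
E
```

```text
{'clock': 0.0, 'joints': array([-1.35310566,  0.47782582,  0.02231663,  1.55646121, -0.0114951 ,
        1.10927643, -0.08305388]), 'qvel': array([ 0.00228688, -0.00018517,  0.00065485,  0.00110513,  0.00109191,
       -0.00104059, -0.00099824]), 'tau': array([ 4.74536421e-06, -5.96433413e+01,  1.60779387e+00, -2.81204242e+01,
        1.24213859e-02,  9.06727393e-03,  2.61746840e-05]), 'tcp_pos': array([0.21586028, 0.6389655 , 0.24930386]), 'orientation': array([-5.09323090e-01, -3.09985961e+00,  2.88264624e-03]), 'contact_force': array([-0.06067081,  0.67619733,  0.1163496 ]), 'moment': array([ 0.00228193,  0.00887596, -0.03342206]), 'gripper_force': 0.0, 'grip_width': 0.08543381756741557}
side [[ 0.97016445  0.17895948 -0.16356786  0.72002116]
 [ 0.24204784 -0.67619546  0.69582509 -0.69562154]
 [ 0.01392065 -0.71465601 -0.69933755  0.88117491]
 [ 0.          0.          0.          1.        ]] 0.9957122802734375
top [[ 0.02517181 -0.98662297  0.16106362  0.38233714]
 [-0.99947416 -0.02813195 -0.01612444  0.06390358]
 [ 0.02043978 -0.16057305 -0.9868123   1.09767567]
 [ 0.          0.          0.          1.        ]] 0.9957071940104166
```

View pics/side0.png

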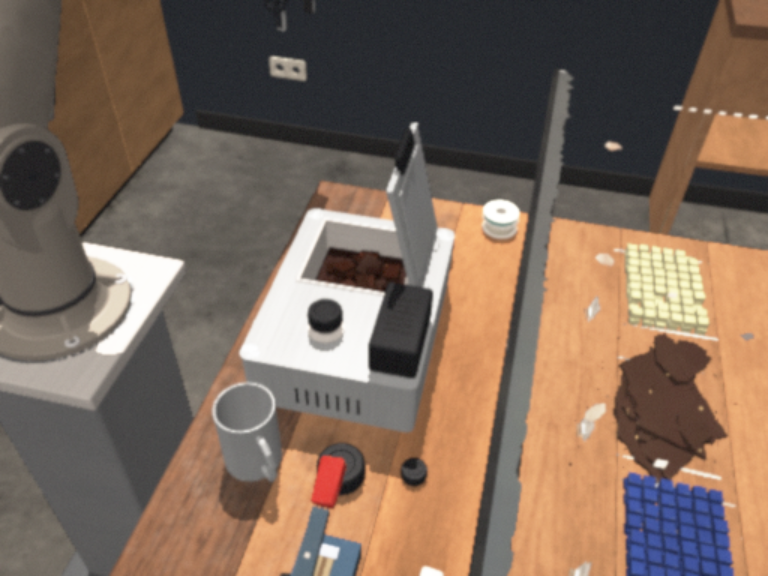

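View pics/top0.png

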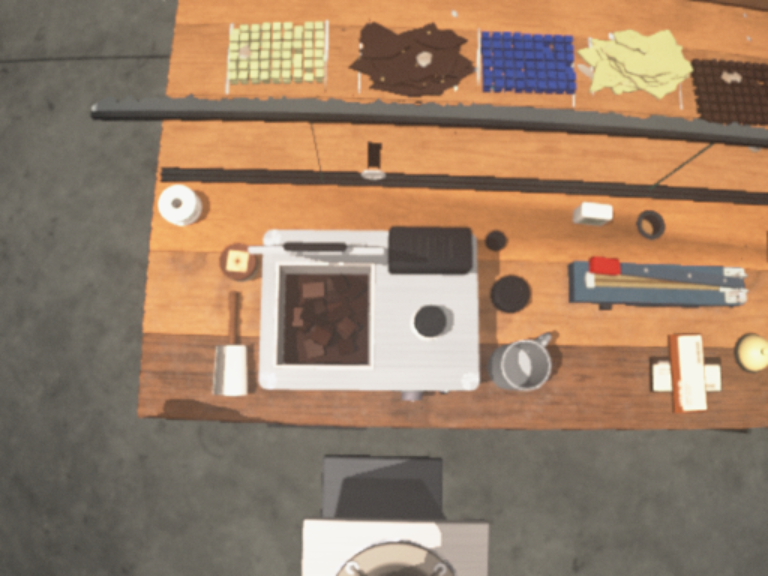

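The top view shows the melter, with the pan at about (325,315), the cap at (430,322), the hood at (430,250), and the lid standing nearly upright at v≈248. The jug is at (522,362), with spare caps at (510,293) and (495,240). A grey rail or guard runs behind at v≈110.

```bash
python3 - <<'E'
from h import *
t=np.load('top0.npz');P=t['P'];I=t['I'].astype(int)
# deck points
m=(abs(P[...,2]-.115)<.006)&(P[...,0]>.3)&(P[...,0]<.85)
m[:140]=0
m=cv2.morphologyEx(m.astype(np.uint8),cv2.MORPH_OPEN,np.ones((3,3)))
n,l,s,c=cv2.connectedComponentsWithStats(m)
k=1+s[1:,4].argmax();q=P[l==k];print('deck',s[k],q.min(0),q.max(0),np.median(q[:,2]))
rect=cv2.minAreaRect((q[:,:2]*1000).astype(np.float32));print(rect)
def blob(name,u,v,w,zl,zh):
    t=np.load(name+'0.npz');P=t['P']
    z=P[v-w:v+w,u-w:u+w].reshape(-1,3);col=t['I'][v-w:v+w,u-w:u+w].reshape(-1,3).max(1)
    s=z[(z[:,2]>zl)&(z[:,2]<zh)]; print(name,len(s),np.median(s,0),(s.min(0)+s.max(0))/2,np.ptp(s,0))
    print(cv2.minEnclosingCircle((s[:,:2]*1000).astype(np.float32)))
blob('top',287,215,20,.148,.165)
blob('side',217,210,20,.148,.165)
# hood
z=P[145:190,255:320].reshape(-1,3);s=z[(z[:,2]>.164)&(z[:,2]<.18)];print('hood',s.min(0),s.max(0),cv2.minAreaRect((s[:,:2]*1000).astype(np.float32)))
# lid from side & top: points above .2
for nm in('side','top'):
    P=np.load(nm+'0.npz')['P'];s=P[(P[...,2]>.18)&(P[...,0]>.4)&(P[...,0]<.8)&(P[...,1]>-.2)&(P[...,1]<.45)]
    print(nm,'lid',len(s)); 
    if len(s): print(np.percentile(s,[1,50,99],axis=0)); i=s[:,2].argmax(); print(s[i]); c=s-s.mean(0);print(np.linalg.svd(c,full_matrices=False)[2])
# guard
P=np.load('top0.npz')['P'];I=np.load('top0.npz')['I']
for v in (60,72,76,80,100,117,122,130): print(v,[P[v,u].round(3).tolist() for u in(180,250,300)])
E
```

```text
deck [ 173  153  146  107 8462] [ 0.37252406 -0.1127169   0.10906944] [0.63027684 0.23386841 0.12099813] 0.11485244683375362
((503.7489929199219, 58.97221374511719), (254.30442810058594, 346.429931640625), 1.4827024936676025)
top 372 [ 0.48265543 -0.03354491  0.15371299] [ 0.48251874 -0.03316453  0.15357477] [0.04807029 0.04862962 0.01083962]
((482.4056701660156, -33.5593147277832), 24.984237670898438)
side 351 [ 0.48213379 -0.03822789  0.15471991] [ 0.48153894 -0.03652547  0.15343976] [0.04854803 0.05033914 0.01075634]
((481.5423583984375, -36.105506896972656), 25.923322677612305)
hood [ 0.55773867 -0.09589262  0.16402392] [0.62734498 0.03320702 0.17590152] ((593.3052978515625, -31.39173126220703), (68.7682876586914, 128.40711975097656), 1.45039701461792)
side lid 5211
[[ 0.54895693 -0.19563851  0.18583755]
 [ 0.74080175  0.07389832  0.30386258]
 [ 0.7654036   0.4295754   0.3370796 ]]
[0.55217297 0.11993481 0.33977326]
[[-1.74579259e-01  9.83899518e-01 -3.82599223e-02]
 [ 9.60421233e-01  1.78721660e-01  2.13657725e-01]
 [ 2.17055609e-01  5.54565404e-04 -9.76159083e-01]]
top lid 5613
[... 159 characters left out ...]
00745658  0.99996746  0.00307843]
 [ 0.99415648  0.00774471 -0.10767038]
 [-0.10769072  0.00225758 -0.99418188]]
60 [[0.927, 0.258, 0.001], [0.933, 0.059, -0.001], [0.938, -0.083, 0.0]]
72 [[0.749, 0.203, 0.304], [0.752, 0.06, 0.306], [0.757, -0.043, 0.304]]
76 [[0.738, 0.201, 0.31], [0.744, 0.06, 0.305], [0.749, -0.043, 0.302]]
80 [[0.735, 0.203, 0.297], [0.735, 0.059, 0.304], [0.738, -0.042, 0.307]]
100 [[0.804, 0.249, 0.005], [0.742, 0.057, 0.176], [0.816, -0.083, 0.0]]
117 [[0.752, 0.245, 0.012], [0.74, 0.055, 0.06], [0.763, -0.082, 0.009]]
122 [[0.74, 0.245, 0.005], [0.745, 0.054, 0.005], [0.75, -0.083, 0.005]]
130 [[0.719, 0.245, -0.001], [0.723, 0.054, 0.002], [0.729, -0.083, -0.001]]
```

>>> arm_command([
  {"fingers": -1, "z": -0.04, "az": -6.7},
  {"fingers": -1, "z": -0.04, "az": -6.7},
  {"fingers": -1, "z": -0.04, "az": -6.6},
  {"fingers": -1, "z": -0.04},
  {"fingers": -1, "z": -0.04},
  {"fingers": -1, "x": -0.026, "y": -0.03},
  {"fingers": -1, "x": -0.026, "y": -0.03},
  {"fingers": -1, "x": -0.026, "y": -0.03},
  {"fingers": -1, "x": -0.026, "y": -0.03},
  {"fingers": -1, "x": -0.026, "y": -0.03},
])

```text
validation failed for argument at $.ro...
```

>>> arm_command([
  {"fingers": -1.0, "x": 0.0, "y": 0.0, "z": -0.04, "ax": 0.0, "ay": 0.0, "az": -6.7},
  {"fingers": -1.0, "x": 0.0, "y": 0.0, "z": -0.04, "ax": 0.0, "ay": 0.0, "az": -6.7},
  {"fingers": -1.0, "x": 0.0, "y": 0.0, "z": -0.04, "ax": 0.0, "ay": 0.0, "az": -6.6},
  {"fingers": -1.0, "x": 0.0, "y": 0.0, "z": -0.04, "ax": 0.0, "ay": 0.0, "az": 0.0},
  {"fingers": -1.0, "x": 0.0, "y": 0.0, "z": -0.04, "ax": 0.0, "ay": 0.0, "az": 0.0},
])

```text
clock: 0.52
tcp_pos: [0.2161, 0.6389, 0.4519]
orientation: [0.037, -3.141, 0.001]
contact_force: [0.3, 1.2, 0.6]
grip_width: 0.0257
gripper_force: 0.0
```

>>> arm_command([
  {"fingers": -1, "x": -0.026, "y": -0.03, "z": 0, "ax": 0, "ay": 0, "az": 0},
  {"fingers": -1, "x": -0.026, "y": -0.03, "z": 0, "ax": 0, "ay": 0, "az": 0},
  {"fingers": -1, "x": -0.026, "y": -0.03, "z": 0, "ax": 0, "ay": 0, "az": 0},
  {"fingers": -1, "x": -0.026, "y": -0.03, "z": 0, "ax": 0, "ay": 0, "az": 0},
  {"fingers": -1, "x": -0.026, "y": -0.03, "z": 0, "ax": 0, "ay": 0, "az": 0},
  {"fingers": -1, "x": -0.026, "y": -0.03, "z": 0, "ax": 0, "ay": 0, "az": 0},
  {"fingers": -1, "x": -0.026, "y": -0.03, "z": 0, "ax": 0, "ay": 0, "az": 0},
  {"fingers": -1, "x": -0.026, "y": -0.03, "z": 0, "ax": 0, "ay": 0, "az": 0},
  {"fingers": -1, "x": -0.026, "y": -0.03, "z": 0, "ax": 0, "ay": 0, "az": 0},
  {"fingers": -1, "x": -0.026, "y": -0.03, "z": 0, "ax": 0, "ay": 0, "az": 0},
])

```text
clock: 1.35
tcp_pos: [0.4838, 0.3438, 0.45]
orientation: [0.037, -3.141, 0.0]
contact_force: [1.1, 0.1, 1.1]
grip_width: 0.0002
gripper_force: 0.0
```

>>> arm_command([
  {"fingers": -1, "x": -0.026, "y": -0.03, "z": 0, "ax": 0, "ay": 0, "az": 0},
  {"fingers": -1, "x": -0.026, "y": -0.03, "z": 0, "ax": 0, "ay": 0, "az": 0},
  {"fingers": -1, "x": -0.026, "y": -0.03, "z": 0, "ax": 0, "ay": 0, "az": 0},
  {"fingers": -1, "x": -0.026, "y": -0.03, "z": 0, "ax": 0, "ay": 0, "az": 0},
  {"fingers": -1, "x": -0.026, "y": -0.03, "z": 0, "ax": 0, "ay": 0, "az": 0},
  {"fingers": -1, "x": -0.026, "y": -0.025, "z": 0, "ax": 0, "ay": 0, "az": 0},
  {"fingers": -1, "x": -0.02, "y": -0.02, "z": 0, "ax": 0, "ay": 0, "az": 0},
  {"fingers": -1, "x": 0, "y": 0, "z": 0, "ax": 0, "ay": 0, "az": 0},
])

```text
clock: 2.02
tcp_pos: [0.6665, 0.1476, 0.4487]
orientation: [0.022, -3.141, 0.008]
contact_force: [-0.8, -0.8, -0.5]
grip_width: -0.0001
gripper_force: 0.0
```

>>> arm_command([
  {"fingers": -1, "x": 0.025, "y": -0.016, "z": 0.01, "ax": 0, "ay": 0, "az": 0},
  {"fingers": -1, "x": 0, "y": 0, "z": 0.03, "ax": 0, "ay": 0, "az": 0},
  {"fingers": -1, "x": 0, "y": 0, "z": 0.03, "ax": 0, "ay": 0, "az": 0},
  {"fingers": -1, "x": 0, "y": 0, "z": 0.03, "ax": 0, "ay": 0, "az": 0},
  {"fingers": -1, "x": 0, "y": 0, "z": 0.03, "ax": 0, "ay": 0, "az": 0},
  {"fingers": -1, "x": 0, "y": 0, "z": 0.015, "ax": 0, "ay": 0, "az": 0},
  {"fingers": -1, "x": 0.01, "y": 0, "z": 0, "ax": 0, "ay": 0, "az": 0},
  {"fingers": -1, "x": 0.01, "y": 0, "z": 0, "ax": 0, "ay": 0, "az": 0},
  {"fingers": -1, "x": 0.01, "y": 0, "z": 0, "ax": 0, "ay": 0, "az": 0},
])

```text
clock: 2.77
tcp_pos: [0.6082, 0.1378, 0.3066]
orientation: [-0.037, 3.14, 0.001]
contact_force: [-0.9, 0.3, 0.9]
grip_width: 0.0
gripper_force: 0.0
```

```bash
python3 - <<'E'
from h import *
f=grab('side');cv2.imwrite('pics/s1.png',cv2.resize(f['frame'][90:260,120:360,::-1],(768,544)))
E
```

```text
(no output)
```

View pics/s1.png

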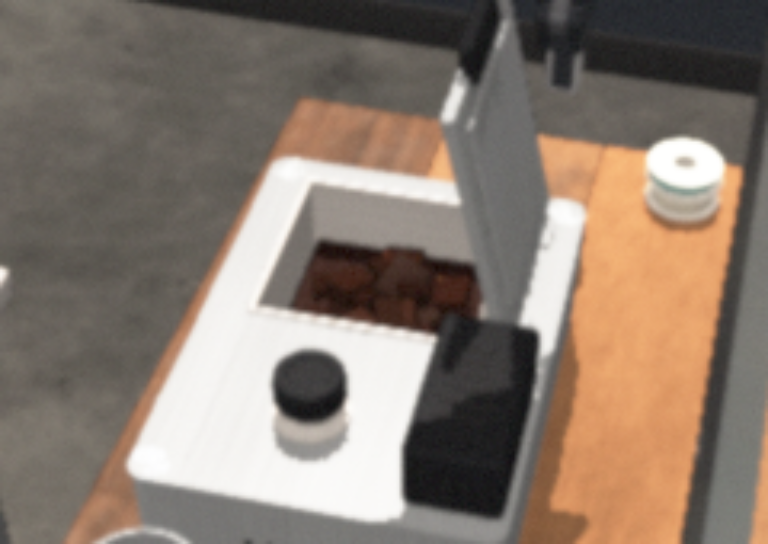

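The fingertips are at about (565,75), behind the upright lid, so I can start the push.

>>> arm_command([
  {"fingers": -1, "x": 0.01, "y": 0, "z": 0.001, "ax": 0, "ay": 0, "az": 0},
  {"fingers": -1, "x": 0.01, "y": 0, "z": 0.001, "ax": 0, "ay": 0, "az": 0},
  {"fingers": -1, "x": 0.01, "y": 0, "z": 0.001, "ax": 0, "ay": 0, "az": 0},
  {"fingers": -1, "x": 0.009, "y": 0, "z": 0.0023, "ax": 0, "ay": 0, "az": 0},
  {"fingers": -1, "x": 0.009, "y": 0, "z": 0.0023, "ax": 0, "ay": 0, "az": 0},
  {"fingers": -1, "x": 0.009, "y": 0, "z": 0.0023, "ax": 0, "ay": 0, "az": 0},
  {"fingers": -1, "x": 0.0075, "y": 0, "z": 0.0035, "ax": 0, "ay": 0, "az": 0},
  {"fingers": -1, "x": 0.0075, "y": 0, "z": 0.0035, "ax": 0, "ay": 0, "az": 0},
  {"fingers": -1, "x": 0.0075, "y": 0, "z": 0.0035, "ax": 0, "ay": 0, "az": 0},
  {"fingers": -1, "x": 0.0075, "y": 0, "z": 0.0035, "ax": 0, "ay": 0, "az": 0},
])

```text
clock: 3.65
tcp_pos: [0.5211, 0.1355, 0.2808]
orientation: [0.037, -3.141, -0.0]
contact_force: [2.8, 0.5, -0.2]
grip_width: -0.0001
gripper_force: 1.3
```

>>> arm_command([
  {"fingers": -1, "x": 0.009, "y": 0, "z": 0.006, "ax": 0, "ay": 0, "az": 0},
  {"fingers": -1, "x": 0.009, "y": 0, "z": 0.006, "ax": 0, "ay": 0, "az": 0},
  {"fingers": -1, "x": 0.009, "y": 0, "z": 0.006, "ax": 0, "ay": 0, "az": 0},
  {"fingers": -1, "x": 0.0073, "y": 0, "z": 0.008, "ax": 0, "ay": 0, "az": 0},
  {"fingers": -1, "x": 0.0073, "y": 0, "z": 0.008, "ax": 0, "ay": 0, "az": 0},
  {"fingers": -1, "x": 0.0073, "y": 0, "z": 0.008, "ax": 0, "ay": 0, "az": 0},
  {"fingers": -1, "x": 0.0042, "y": 0, "z": 0.0071, "ax": 0, "ay": 0, "az": 0},
  {"fingers": -1, "x": 0.0042, "y": 0, "z": 0.0071, "ax": 0, "ay": 0, "az": 0},
  {"fingers": -1, "x": 0.0042, "y": 0, "z": 0.0071, "ax": 0, "ay": 0, "az": 0},
  {"fingers": -1, "x": 0.0042, "y": 0, "z": 0.0071, "ax": 0, "ay": 0, "az": 0},
])

```text
clock: 4.48
tcp_pos: [0.4558, 0.1338, 0.2102]
orientation: [0.036, -3.141, 0.0]
contact_force: [2.0, -1.0, 1.0]
grip_width: 0.0002
gripper_force: 0.7
```

>>> arm_command([
  {"fingers": -1, "x": 0.0028, "y": 0, "z": 0.0079, "ax": 0, "ay": 0, "az": 0},
  {"fingers": -1, "x": 0.0028, "y": 0, "z": 0.0079, "ax": 0, "ay": 0, "az": 0},
  {"fingers": -1, "x": 0.0028, "y": 0, "z": 0.0079, "ax": 0, "ay": 0, "az": 0},
  {"fingers": -1, "x": 0.0028, "y": 0, "z": 0.0079, "ax": 0, "ay": 0, "az": 0},
  {"fingers": -1, "x": 0, "y": 0, "z": 0.0055, "ax": 0, "ay": 0, "az": 0},
  {"fingers": -1, "x": 0, "y": 0, "z": 0.0055, "ax": 0, "ay": 0, "az": 0},
  {"fingers": -1, "x": 0, "y": 0, "z": 0.0055, "ax": 0, "ay": 0, "az": 0},
  {"fingers": -1, "x": 0, "y": 0, "z": 0.0055, "ax": 0, "ay": 0, "az": 0},
  {"fingers": -1, "x": 0, "y": 0, "z": 0.0055, "ax": 0, "ay": 0, "az": 0},
  {"fingers": -1, "x": 0, "y": 0, "z": 0.004, "ax": 0, "ay": 0, "az": 0},
])

```text
clock: 5.32
tcp_pos: [0.4449, 0.1337, 0.1472]
orientation: [0.037, -3.141, 0.0]
contact_force: [-1.2, -0.4, 0.4]
grip_width: -0.0001
gripper_force: 0.5
```

>>> arm_command([
  {"fingers": -1, "x": 0, "y": 0, "z": 0.002, "ax": 0, "ay": 0, "az": 0},
  {"fingers": -1, "x": 0, "y": 0, "z": 0.001, "ax": 0, "ay": 0, "az": 0},
  {"fingers": -1, "x": 0, "y": 0, "z": 0, "ax": 0, "ay": 0, "az": 0},
])

```text
clock: 5.57
tcp_pos: [0.4448, 0.1337, 0.146]
orientation: [0.036, -3.141, -0.0]
contact_force: [-6.0, -1.6, 17.2]
grip_width: 0.0
gripper_force: 8.7
```

>>> arm_command([
  {"fingers": -1, "x": 0, "y": 0, "z": -0.02, "ax": 0, "ay": 0, "az": 0},
  {"fingers": 1, "x": 0, "y": 0, "z": -0.04, "ax": 0, "ay": 0, "az": 0},
  {"fingers": 1, "x": 0, "y": 0, "z": -0.03, "ax": 0, "ay": 0, "az": 0},
  {"fingers": 1, "x": -0.006, "y": -0.034, "z": 0, "ax": 0, "ay": 0, "az": 0},
  {"fingers": 1, "x": -0.007, "y": -0.034, "z": 0, "ax": 0, "ay": 0, "az": 0},
  {"fingers": 1, "x": -0.007, "y": -0.034, "z": 0, "ax": 0, "ay": 0, "az": 0},
  {"fingers": 1, "x": -0.007, "y": -0.034, "z": 0, "ax": 0, "ay": 0, "az": 0},
  {"fingers": 1, "x": -0.006, "y": -0.034, "z": 0, "ax": 0, "ay": 0, "az": 0},
  {"fingers": 1, "x": 0, "y": 0, "z": 0, "ax": 0, "ay": 0, "az": 0},
  {"fingers": 1, "x": 0, "y": 0, "z": 0, "ax": 0, "ay": 0, "az": 0},
])

```text
clock: 6.4
tcp_pos: [0.4821, -0.0377, 0.2349]
orientation: [-0.029, 3.141, -0.001]
contact_force: [-0.0, 1.5, -0.6]
grip_width: 0.0852
gripper_force: 0.0
```

```bash
python3 - <<'E'
from h import *
f=grab('side');cv2.imwrite('pics/s2.png',cv2.resize(f['frame'][90:260,120:360,::-1],(768,544)))
P=pts(f);s=P[(P[...,0]>.40)&(P[...,0]<.57)&(P[...,1]>.08)&(P[...,1]<.2)&(P[...,2]<.17)]
A=np.c_[s[:,:2],np.ones(len(s))];print(len(s),np.linalg.lstsq(A,s[:,2],rcond=None)[0],np.median(s[:,2]))
print(r.get_obs()['joints'],r.get_obs()['moment'],r.get_obs()['contact_force'],r.get_obs()['tcp_pos'])
E
```

```text
1732 [-0.00197828 -0.0030126   0.13090424] 0.12948872024492036
[-0.36369454  0.17789105  0.34982549  2.03765669 -0.07544816  0.93795939
  1.61808745] [ 0.03745406 -0.03099564  0.02662623] [-0.76521079  1.08430704 -0.20463306] [ 0.4819415  -0.03580956  0.23474673]
```

View pics/s2.png

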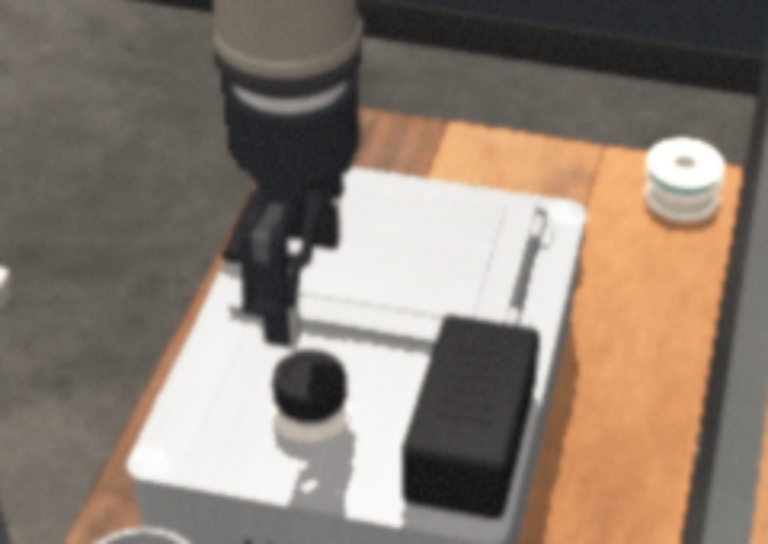

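The lid lies flat (slope about 0.002) and the open gripper stands above the cap at (310,385). I'll descend and grip.

>>> arm_command([
  {"fingers": 1, "x": 0, "y": 0, "z": 0.02, "ax": 0, "ay": 0, "az": 0},
  {"fingers": 1, "x": 0, "y": 0, "z": 0.02, "ax": 0, "ay": 0, "az": 0},
  {"fingers": 1, "x": 0, "y": 0, "z": 0.02, "ax": 0, "ay": 0, "az": 0},
  {"fingers": 1, "x": 0, "y": 0, "z": 0.02, "ax": 0, "ay": 0, "az": 0},
  {"fingers": 1, "x": 0, "y": 0, "z": 0.012, "ax": 0, "ay": 0, "az": 0},
  {"fingers": 1, "x": 0, "y": 0, "z": 0, "ax": 0, "ay": 0, "az": 0},
])

```text
clock: 6.95
tcp_pos: [0.48, -0.0336, 0.1405]
orientation: [0.041, -3.136, -0.0]
contact_force: [-0.0, -0.0, 0.9]
grip_width: 0.0852
gripper_force: 0.0
```

>>> arm_command([
  {"fingers": -1, "x": 0, "y": 0, "z": 0, "ax": 0, "ay": 0, "az": 0},
  {"fingers": -1, "x": 0, "y": 0, "z": 0, "ax": 0, "ay": 0, "az": 0},
  {"fingers": -1, "x": 0, "y": 0, "z": 0, "ax": 0, "ay": 0, "az": 0},
  {"fingers": -1, "x": 0, "y": 0, "z": 0, "ax": 0, "ay": 0, "az": 0},
  {"fingers": -1, "x": 0, "y": 0, "z": 0, "ax": 0, "ay": 0, "az": 0},
  {"fingers": -1, "x": 0, "y": 0, "z": 0, "ax": 0, "ay": 0, "az": 0},
], grip_force=40)

```text
clock: 7.45
tcp_pos: [0.4827, -0.035, 0.1442]
orientation: [-0.037, 3.139, 0.001]
contact_force: [-1.4, 0.7, 7.0]
grip_width: 0.0496
gripper_force: 41.1
```

```bash
python3 -c "
from h import *
o=r.get_obs();print(o['moment'],o['contact_force'],o['tcp_pos'],o['joints'][6])"
```

```text
[0.30847649 0.27622316 0.03015215] [-1.40966552  0.74022637  6.99534624] [ 0.48272458 -0.03499653  0.14417997] 1.6875060345943211
```

Grip is on the cap at 49.6 mm opening. Next I'll feel the thread, starting clockwise from above.

>>> arm_command([
  {"fingers": -1, "x": 0, "y": 0, "z": 0, "ax": 0, "ay": 0, "az": 2.5},
  {"fingers": -1, "x": 0, "y": 0, "z": 0, "ax": 0, "ay": 0, "az": 2.5},
  {"fingers": -1, "x": 0, "y": 0, "z": 0, "ax": 0, "ay": 0, "az": 2.5},
  {"fingers": -1, "x": 0, "y": 0, "z": 0, "ax": 0, "ay": 0, "az": 2.5},
  {"fingers": -1, "x": 0, "y": 0, "z": 0, "ax": 0, "ay": 0, "az": 0},
])

```text
clock: 7.87
tcp_pos: [0.4828, -0.0354, 0.1442]
orientation: [0.241, 3.13, 0.001]
contact_force: [-1.0, -0.1, 5.3]
grip_width: 0.0495
gripper_force: 41.2
```

```bash
python3 -c "
from h import *
o=r.get_obs();print(o['moment'],o['contact_force'],o['tcp_pos'],o['joints'][6],o['orientation'])"
```

```text
[0.08415927 0.21833018 0.00197095] [-1.04868354 -0.13687255  5.27925113] [ 0.48279789 -0.03541417  0.14415466] 1.5307366573971262 [2.40886066e-01 3.13008291e+00 1.09072781e-03]
```

At 10° there's no moment (0.002 N m), so the cap turns freely clockwise: left-hand thread. I'll keep turning that way.

>>> arm_command([
  {"fingers": -1, "x": 0, "y": 0, "z": 0, "ax": 0, "ay": 0, "az": 5},
  {"fingers": -1, "x": 0, "y": 0, "z": 0, "ax": 0, "ay": 0, "az": 5},
  {"fingers": -1, "x": 0, "y": 0, "z": 0, "ax": 0, "ay": 0, "az": 5},
  {"fingers": -1, "x": 0, "y": 0, "z": 0, "ax": 0, "ay": 0, "az": 5},
  {"fingers": -1, "x": 0, "y": 0, "z": 0, "ax": 0, "ay": 0, "az": 5},
  {"fingers": -1, "x": 0, "y": 0, "z": 0, "ax": 0, "ay": 0, "az": 5},
  {"fingers": -1, "x": 0, "y": 0, "z": 0, "ax": 0, "ay": 0, "az": 5},
  {"fingers": -1, "x": 0, "y": 0, "z": 0, "ax": 0, "ay": 0, "az": 5},
  {"fingers": -1, "x": 0, "y": 0, "z": 0, "ax": 0, "ay": 0, "az": 5},
  {"fingers": -1, "x": 0, "y": 0, "z": 0, "ax": 0, "ay": 0, "az": 2},
])

```text
clock: 8.7
tcp_pos: [0.4832, -0.0354, 0.1442]
orientation: [1.472, 2.773, 0.003]
contact_force: [-0.5, -0.3, 5.3]
grip_width: 0.0493
gripper_force: 41.1
```

>>> arm_command([
  {"fingers": -1, "x": 0, "y": 0, "z": 0, "ax": 0, "ay": 0, "az": 0},
  {"fingers": -1, "x": 0, "y": 0, "z": 0, "ax": 0, "ay": 0, "az": 0},
  {"fingers": -1, "x": 0, "y": 0, "z": 0, "ax": 0, "ay": 0, "az": 0},
])

```text
clock: 8.95
tcp_pos: [0.4832, -0.0354, 0.1442]
orientation: [1.466, 2.776, 0.003]
contact_force: [-0.9, -0.1, 4.3]
grip_width: 0.0496
gripper_force: 41.1
```

```bash
python3 -c "
from h import *
o=r.get_obs();print(o['moment'],o['contact_force'],o['tcp_pos'],o['joints'][6],o['orientation'], np.degrees(2*np.arctan2(o['orientation'][0],o['orientation'][1])))"
```

```text
[-0.04628663  0.03912686 -0.00160707] [-0.94354977 -0.06549299  4.29877927] [ 0.48318845 -0.03539478  0.14418072] 0.8174661126422587 [1.46572209 2.77601106 0.00317638] 55.667728584878546
```

The cap has turned about 57° without resistance. I'll start with a small test lift.

>>> arm_command([
  {"fingers": -1, "x": 0, "y": 0, "z": -0.003, "ax": 0, "ay": 0, "az": 0},
  {"fingers": -1, "x": 0, "y": 0, "z": -0.003, "ax": 0, "ay": 0, "az": 0},
  {"fingers": -1, "x": 0, "y": 0, "z": -0.003, "ax": 0, "ay": 0, "az": 0},
  {"fingers": -1, "x": 0, "y": 0, "z": 0, "ax": 0, "ay": 0, "az": 0},
])

```text
clock: 9.28
tcp_pos: [0.4822, -0.0354, 0.1526]
orientation: [1.466, 2.777, 0.001]
contact_force: [0.2, -0.3, 0.0]
grip_width: 0.0494
gripper_force: 41.4
```

It lifts without load. Now up 75 mm more.

>>> arm_command([
  {"fingers": -1, "x": 0, "y": 0, "z": -0.01, "ax": 0, "ay": 0, "az": 0},
  {"fingers": -1, "x": 0, "y": 0, "z": -0.015, "ax": 0, "ay": 0, "az": 0},
  {"fingers": -1, "x": 0, "y": 0, "z": -0.015, "ax": 0, "ay": 0, "az": 0},
  {"fingers": -1, "x": 0, "y": 0, "z": -0.015, "ax": 0, "ay": 0, "az": 0},
  {"fingers": -1, "x": 0, "y": 0, "z": -0.015, "ax": 0, "ay": 0, "az": 0},
  {"fingers": -1, "x": 0, "y": 0, "z": -0.005, "ax": 0, "ay": 0, "az": 0},
  {"fingers": -1, "x": 0, "y": 0, "z": 0, "ax": 0, "ay": 0, "az": 0},
  {"fingers": -1, "x": 0, "y": 0, "z": 0, "ax": 0, "ay": 0, "az": 0},
  {"fingers": -1, "x": 0, "y": 0, "z": 0, "ax": 0, "ay": 0, "az": 0},
])

```text
clock: 10.03
tcp_pos: [0.4813, -0.0354, 0.2262]
orientation: [-1.466, -2.777, 0.001]
contact_force: [0.2, -0.0, 0.2]
grip_width: 0.0494
gripper_force: 41.5
```

```bash
python3 - <<'E'
from h import *
f=grab('side');cv2.imwrite('pics/s3.png',cv2.resize(f['frame'][90:260,120:360,::-1],(768,544)))
E
```

```text
(no output)
```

View pics/s3.png

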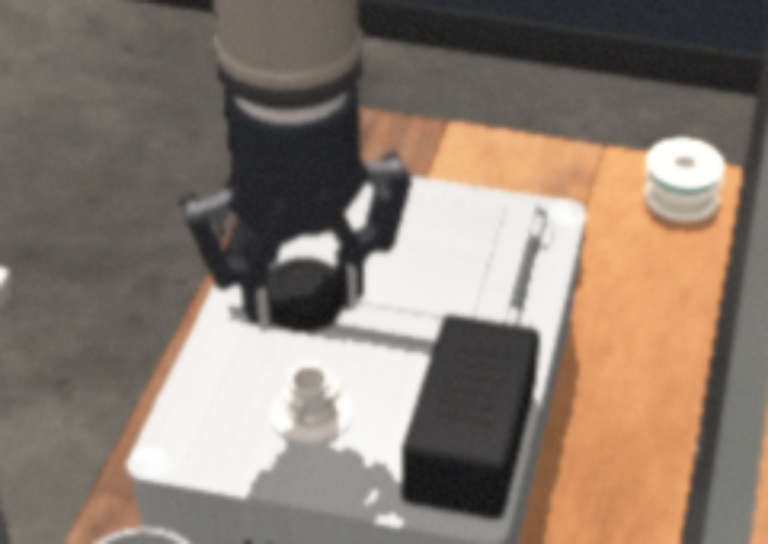

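The cap is level in the fingers at (305,292), the neck at (310,400) is bare, and the lid is shut.

```bash
python3 -c "
from bench import r
print(r.hand_in())"
```

```text
the job is handed in; nothing more can be done
None
```

I closed the lid gently, unscrewed the filler cap (left-hand thread, turns clockwise from above), lifted it about 8 cm off its neck, and handed the job in at about 10 s with the cap held still and level; the hand-in returned no verdict.

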